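# Push the specimen row home and bolt it in

## Task

Four round resin specimens stand in a row in the aluminium rail. With the fingertips, push the whole row along the rail from its open-end side, keeping the specimens together, until it is fully home against the blue end stop; then push the red thumb plate so that the bolt slides fully in across the rail behind the last specimen. Do not grasp or lift anything, leave the bolt out until the row is home, leave the other things on the bench where they are, and finish clear of everything.

Things in the scene. Friction and masses are not known exactly. Their poses are not given: they have to be found in the camera images.
- rail: Straight aluminium channel rail, 295 x 50 mm, fixed. Origin on the bench under the channel's centre line; x along the channel from the open end (x = -135 mm) to the end stop (+140 mm), y towards the bolt's side (the robot's), z up. Channel floor z = 8 mm, 35 mm wide; side walls only to z = 15 mm, so the specimens' upper parts stand free above them.
- stop_face (a point): Centre of the blue end stop's face, at rail x = 140 mm, 19 mm above the bench (stop top at 30 mm). Axes as the rail's. The touching row is 127 mm long, so when home its rear is at rail x = 13 mm; its front starts 30 to 85 mm short of the stop and then blocks the bolt's path, with gaps of at most 2 mm in the row.
- bolt_cross (a point): Point on the channel's centre line, 20 mm above the bench, where the bolt crosses it: rail x = 6 mm, y = 0. Axes as the rail's. The bolt's blue guide block, 22 mm wide along the rail, stands beside it at rail y = 30 to 48 mm, top 30 mm above the bench.
- bolt_plate (a point): Centre of the outer face of the red thumb plate (24 mm wide, 26 mm high, 6 mm thick; 7 to 33 mm above the bench) on the outer end of the 8 mm steel bolt. Pushed along the rail's -y direction, it goes from rail y = 105 mm (bolt out) to 55 mm (bolt in), at rail x = 6 mm. Axes as the rail's.
- bolt (a joint): How far the bolt has been pushed in: 0 = fully out (channel free), 0.050 m = fully in, across the channel, at a solid end stop. Slides with about 1.5 N of friction and stays where it is left.
- puck_2: Red resin specimen, 32.4 mm diameter, 19 mm high. Origin at the centre of the underside, z up; stands upright in the rail's channel at the start, free to slide along it. About 22 g. Its place in the row varies.
- puck_4: Black resin specimen, 32.4 mm diameter, 17 mm high. Origin at the centre of the underside, z up; stands upright in the rail's channel at the start, free to slide along it. About 22 g. Its place in the row varies.
- puck_6: Dark brown resin specimen, 32.4 mm diameter, 21 mm high. Origin at the centre of the underside, z up; stands upright in the rail's channel at the start, free to slide along it. About 22 g. Its place in the row varies.
- puck_3: Green resin specimen, 30 mm diameter, 21 mm high. Origin at the centre of the underside, z up; stands upright in the rail's channel at the start, free to slide along it. About 22 g. Its place in the row varies.
- loupe: Bystander: black stand loupe, 39 mm diameter, 24 mm high, beyond the rail. Origin at its underside.
- puck_5: Bystander: cream-coloured resin specimen, 30 mm diameter, 19 mm high, on the bench beside the rail. Origin at its underside.
- tweezers: Bystander: steel tweezers, 132 mm long along their y axis, 13 mm wide, 9 mm high, on the bench beside the rail. Origin at the underside's centre.
- marker: Bystander: black and white marker pen, 136 mm long along its y axis, 17 mm high. Origin at the underside's centre.

How it is judged:
On the way, in this order (a step that is already met when the one before it is completed fails the run):
1. the whole row is home against the end stop, with the bolt still out (x of each of puck_2, puck_4, puck_6, puck_3 in the frame of rail above 0.025 m and y of puck_2 in the frame of rail between -0.006 and 0.006 m and z of each of puck_2, puck_4, puck_6, puck_3 in the frame of rail below 0.012 m and angle between each of puck_2, puck_4, puck_6, puck_3's own z axis and vertical below 0.15 rad and linear speed of each of puck_2, puck_4, puck_6, puck_3 below 0.02 m/s and y of puck_4 in the frame of rail between -0.006 and 0.006 m and y of puck_6 in the frame of rail between -0.006 and 0.006 m and y of puck_3 in the frame of rail between -0.006 and 0.006 m and value of joint bolt below 0.015 m), for 0.2 s.
2. the bolt is pushed in behind the row (value of joint bolt above 0.045 m), for 0.2 s.
At the end, for the whole second after the job is handed in: All four specimens stand upright and at rest in the channel with the row within about 3 mm of home at the end stop (every specimen's centre beyond rail x = 25 mm and within 6 mm of the centre line), and the bolt is in to within 5 mm of its full travel (x of each of puck_2, puck_4, puck_6, puck_3 in the frame of rail above 0.025 m and y of puck_2 in the frame of rail between -0.006 and 0.006 m and z of each of puck_2, puck_4, puck_6, puck_3 in the frame of rail below 0.012 m and angle between each of puck_2, puck_4, puck_6, puck_3's own z axis and vertical below 0.15 rad and linear speed of each of puck_2, puck_4, puck_6, puck_3 below 0.02 m/s and y of puck_4 in the frame of rail between -0.006 and 0.006 m and y of puck_6 in the frame of rail between -0.006 and 0.006 m and y of puck_3 in the frame of rail between -0.006 and 0.006 m and value of joint bolt above 0.045 m); the robot touches nothing.
It fails at once if a specimen is lifted more than 6 mm off the channel floor or tipped (z of any of puck_2, puck_4, puck_6, puck_3 in the frame of rail above 0.014 m or angle between any of puck_2, puck_4, puck_6, puck_3's own z axis and vertical above 0.35 rad).
It fails at once if the row is pulled apart: gaps of more than about 14 mm in all open between the specimens (distance between any of puck_4, puck_6, puck_3 and puck_2 above 0.112 m or distance between any of puck_6, puck_3 and puck_4 above 0.112 m or distance between puck_3 and puck_6 above 0.112 m).
It fails at once if another loose thing on the bench is moved more than 15 mm (distance of any of loupe, puck_5, tweezers, marker from where it was at the start of the episode above 0.015 m).
It also fails if it takes over 48 s, if anything falls off the work surface, if the arm or the gripper's body presses on something with over 40 N, if the wrist force passes 120 N, or if a joint passes its speed limit or range.

## Robot

A 6-joint arm with a two-finger parallel gripper is mounted at the origin on a cart in front of the work surface, level with it; the furniture and walls round the work are solid. World frame = base frame: x ahead of the robot, y to its left, z up, the work surface at z = 0. Lengths are in m, angles in rad, forces in N, time in s.
With the tool pointing down it reaches from about 0.35 to 0.775 m from the base axis. Payload 5.5 kg.
Tool frame: the origin (TCP) lies between the finger pads; the fingertips stand 11 mm ahead of it and the grasp point (between the pads) lies 8 mm behind it (tips_ahead is the distance from the TCP to the fingertips, in m); z points along the fingers, y is the line along which they close (so a half turn about z gives the same grasp; the last joint's range is limited). The gripper opens to 85 mm and grips with 20 to 120 N. Pads are 22 mm wide; open, the fingers measure 114 mm over their backs; the gripper's body (76 mm by 85 mm) begins 54 mm behind the grasp point. The pads swing forward as they close: fully open they stand 13 mm farther back than shut.
Start: joints at [1.157, 0.313, 0.046, 1.304, 0, 1.431], TCP at [0.155, 0.554, 0.216] pointing down, gripper open.
Joint ranges: [-2.76, 2.76], [-0.86, 1.69], [-1.03, 1.26], [-2.2, 2.34], [-1.47, 1.5], [-3.14, 3.14]. Speed limits (rad/s): [2.57, 2.57, 3.14, 3.14, 3.14, 3.14].

## Interface

Orientations are given as a unit quaternion [w, x, y, z].
In Python, from workcell import * gives the robot as it stands. The module is installed in compiled form; this text tells all that it offers.
- The arm moves only by the tool jog_arm, never from a script. Its argument "moves" is a list of rows, each an object with "fingers": the closure, from 0 (fully open) to 1 (shut); "slide": the shift along the tool's x, y, z in mm, a list of three; "angular": the turn, a rotation vector about the tool's x, y, z in degrees, a list of three. A call has 1 to 10 rows; each row is the pose to reach, as a shift and turn from the pose commanded when the call began, along the tool's axes at that moment; what a row does not reach only later rows make up. A row lasts 1/12 s, in which the tool goes at most 41.7 mm and 7.16 degrees, less where a joint would pass 70% of its speed; a pose out of reach is approached as far as the arm can. A call with a gripper value outside its range is refused whole. The fingers move at their own pace and stop on an object; "squeeze" is the grip in N (left out, the last holds). Time passes only in rows, so rows that repeat a pose let the fingers close. It gives the time, the measured TCP pose, the force, the opening and the grip force at its end, in the units of the state.
- get_state(): the state, without advancing time (a new reading comes with each control period).
- read_camera(name): name is "scene" or "top"; returns a dict with "color" (400x640x3 uint8, red, green, blue), "fovy" (degrees; the focal length in pixels is half the picture's height over the tangent of half this angle, whatever the lens; pixels are square), "cx", "cy" (the principal point, pixels), "world_from_camera" (4x4, takes a point from camera to world coordinates). Camera axes: x right, y down, z forward; pixel columns grow to the right and rows downward; lengths in m; the calibration is good to about 2 mm. A picture is of the moment at which its call begins. There is no depth.
- hand_in(): hands the job in; it is judged then, once.
Trained networks look in a picture, given as the dict that the camera call returned (one of the last four; its "shot" number tells which), for a name from the list of things; names that differ only in an ending like _2 or _b are one class to them, and where a whole thing is asked for, a point or a joint stands for the part that bears it (a point fixed in the world has none). Each returns a list of dicts, best first, with "p" (0 to 1); they miss things now and then, are a little off and sometimes report something else, mostly with a low value. They report only what shows in the picture. A call takes as long as a camera call.
- look_for(target, picture): "point" ([column, row] in pixels, amid what is visible of it).
- tip_of(target, picture): "point" ([column, row] in pixels: a listed point, or the origin of a listed thing).
The state is a dict: "clock": time; "joint_pos": joint angles; "qvel": joint speeds; "tau": joint torques, N m; "tcp_pos": TCP position; "orientation": TCP orientation; "wrist_force": force on the tool from outside, world axes, zero at the start; "ft_torque": the same for the moment, N m; "finger_gap": finger opening in m; "grip_force": force on a finger pad.
Only numpy, scipy, OpenCV 4.12 (cv2) and the standard library are available. Lean on these libraries where they do the work, as an engineer would, in place of code of your own. Each camera call takes 0.05 s, during which the arm holds its last target. There are 200 camera calls.

## Working session

There is one attempt and no reset: what is moved stays moved. The work goes in short steps, Python scripts to look and compute and a tool call to move; the robot and the scene stay as the last step left them, time stands still between calls to the robot, and variables do not carry over. Pictures are saved under pics/ and viewed, at most 10 in all, crops included, and the job is handed in when it is done.

Besides the shell and the picture viewer there is one more tool, called after "Emit:" as a command line: name --argument value ..., lists and objects as JSON in quotes. jog_arm: Moves the arm, as the interface text tells. Its arguments: {"type":"object","properties":{"moves":{"type":"array","items":{"type":"object","properties":{"fingers":{"type":"number"},"slide":{"type":"array","items":{"type":"number"}},"angular":{"type":"array","items":{"type":"number"}}}}},"squeeze":{"type":"number"}},"required":["moves"]}

```bash
mkdir -p pics; cat > h.py <<'E'
from workcell import *
import numpy as np, cv2
def ray(P,uv,z):
    f=P["color"].shape[0]/2/np.tan(np.radians(P["fovy"])/2)
    T=np.array(P["world_from_camera"]); d=T[:3,:3]@np.array([(uv[0]-P["cx"])/f,(uv[1]-P["cy"])/f,1]); o=T[:3,3]
    return (o+d*(z-o[2])/d[2])
def pix(P,p):
    f=P["color"].shape[0]/2/np.tan(np.radians(P["fovy"])/2)
    c=np.linalg.inv(np.array(P["world_from_camera"]))@np.append(p,1)
    return np.array([P["cx"]+f*c[0]/c[2],P["cy"]+f*c[1]/c[2]])
def save(P,n): cv2.imwrite("pics/"+n,P["color"][:,:,::-1])
E
python3 - <<'E'
from h import *
s=get_state(); print(s["clock"],s["tcp_pos"],s["orientation"],s["wrist_force"])
Z=dict(rail=0,stop_face=.019,bolt_cross=.02,bolt_plate=.02,puck_2=.008,puck_3=.008,puck_4=.008,puck_6=.008,loupe=0,puck_5=0,tweezers=0,marker=0)
for c in("top","scene"):
    P=read_camera(c); save(P,c+"0.png"); print(c,np.round(np.array(P["world_from_camera"])[:3,3],3))
    for n,z in Z.items():
        for d in tip_of(n,P)[:(5 if n=="puck_2" else 1 if "puck" not in n else 0)]:
            print(n,round(d["p"],2),np.round(d["point"],1),np.round(ray(P,d["point"],z),4))
E
```

```text
0.0 [0.15524781 0.55308177 0.21467828] [-2.43915813e-04  1.36451430e-01  9.90646318e-01 -9.06054376e-04] [-0.76918005  0.0902318  -0.03710361]
top [0.394 0.101 1.178]
rail 0.92 [340.3 196.5] [0.5993 0.0127 0.    ]
stop_face 0.91 [279.7 194.3] [0.6041 0.1607 0.019 ]
bolt_cross 0.54 [339.4 196.6] [0.5956 0.0164 0.02  ]
bolt_plate 0.57 [336.2 236.6] [0.4988 0.0269 0.02  ]
puck_2 0.65 [352.2 199. ] [ 0.5912 -0.0156  0.008 ]
puck_2 0.55 [314.3 197.6] [0.5964 0.077  0.008 ]
puck_2 0.53 [340.3 196.9] [0.597  0.0134 0.008 ]
puck_2 0.45 [326.6 198.7] [0.5931 0.047  0.008 ]
puck_2 0.42 [385.9 234.9] [ 0.5016 -0.0944  0.008 ]
loupe 0.62 [365.2 167.5] [ 0.6714 -0.0514  0.    ]
tweezers 0.6 [342.1 199.7] [0.5913 0.0085 0.    ]
marker 0.89 [214.3 277.8] [0.4077 0.3199 0.    ]
scene [ 0.221 -0.382  0.72 ]
rail 0.6 [358.3 231.1] [0.5934 0.0129 0.    ]
stop_face 0.76 [329.4 186.9] [0.6119 0.1604 0.019 ]
bolt_plate 0.67 [320.4 245.1] [0.4868 0.0209 0.02  ]
puck_2 0.66 [367.6 235.1] [ 0.6    -0.0136  0.008 ]
puck_2 0.66 [353.9 283.7] [ 0.4934 -0.0966  0.008 ]
puck_2 0.62 [359.  232.4] [0.5882 0.0045 0.008 ]
puck_2 0.6 [362.4 227. ] [0.6052 0.0125 0.008 ]
puck_2 0.59 [355.7 218.5] [0.6083 0.0428 0.008 ]
loupe 0.8 [397.1 237.7] [ 0.6572 -0.0564  0.    ]
tweezers 0.77 [299.5 227.1] [0.4827 0.1062 0.    ]
marker 0.45 [229.3 187.1] [0.3999 0.3321 0.    ]
```

```bash
ls pics
```

```text
scene0.png
top0.png
```

View pics/top0.png

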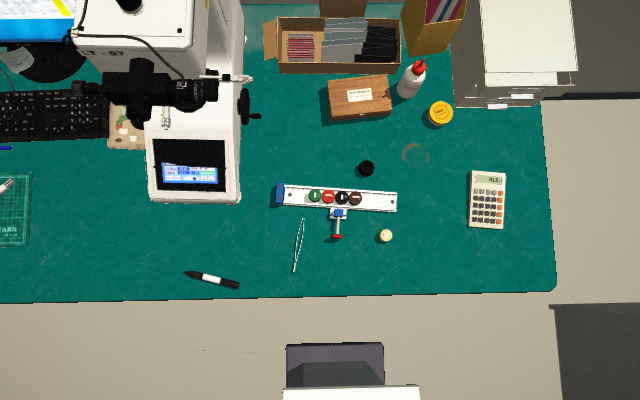

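View pics/scene0.png

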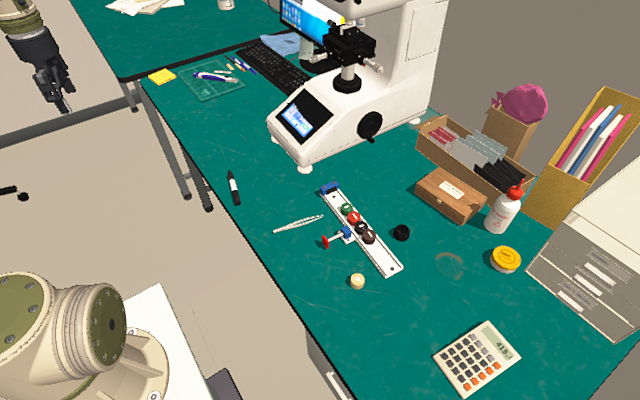

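The top view shows the rail running from the blue stop at (280,193) to the open end at (397,203). The row spans (315–355,197), the red plate is at (337,237), and the cream puck is at (386,236). The scene view agrees. Next I'll fit the rail accurately.

```bash
python3 - <<'E'
from h import *
for c,(x0,y0,x1,y1),k in(("top",(262,150,422,250),5),("scene",(285,170,435,290),5)):
    P=read_camera(c); save(P,c+"1.png")
    im=P["color"][y0:y1,x0:x1,::-1]; cv2.imwrite("pics/c"+c+".png",cv2.resize(im,None,fx=k,fy=k,interpolation=cv2.INTER_CUBIC))
    hsv=cv2.cvtColor(P["color"],cv2.COLOR_RGB2HSV)
    def comp(m,n,z):
        m=m.astype(np.uint8); m[:y0]=0;m[y1:]=0;m[:,:x0]=0;m[:,x1:]=0
        N,L,S,C=cv2.connectedComponentsWithStats(m)
        for i in range(1,N):
            if S[i,4]>25: print(c,n,S[i],np.round(C[i],1),np.round(ray(P,C[i],z),4))
    h,s,v=[hsv[...,i].astype(int) for i in range(3)]
    comp(((h<8)|(h>172))&(s>140)&(v>90),"red",.027)
    comp((h>100)&(h<130)&(s>110)&(v>60),"blue",.03)
    # pale aluminium
    comp((s<50)&(v>130),"alu",.015)
E
```

```text
top red [322 190  13  13 122] [328.  196.1] [0.5962 0.0443 0.027 ]
top red [332 235  11   3  28] [336.9 236. ] [0.4995 0.0257 0.027 ]
top blue [275 182   9  23 141] [279.4 192.8] [0.6058 0.1608 0.03  ]
top blue [334 209   9   8  64] [338.2 212.3] [0.556  0.0211 0.03  ]
top alu [ 283  185  114   30 1622] [341.3 198.8] [0.591  0.0115 0.015 ]
top alu [336 216  10  18  58] [338.8 223.3] [0.5312 0.0193 0.015 ]
scene red [347 212  13  13 111] [353.  217.6] [0.5943 0.0373 0.027 ]
scene red [322 235   7  14  57] [325.  241.6] [0.4983 0.0187 0.027 ]
scene blue [320 181  19  15 120] [328.2 187.2] [0.6025 0.1527 0.03  ]
scene blue [341 226  11  13  89] [346.1 231.7] [0.5535 0.0117 0.03  ]
scene alu [299 170  14   3  35] [305.1 170.9] [0.5947 0.2524 0.015 ]
scene alu [ 320  189   84   90 1456] [364.  238.9] [ 0.5825 -0.0209  0.015 ]
scene alu [285 215  38  15 166] [301.7 221.7] [0.4905 0.1068 0.015 ]
scene alu [360 215  13  15  40] [365.3 222.3] [0.6163 0.0157 0.015 ]
```

View pics/ctop.png

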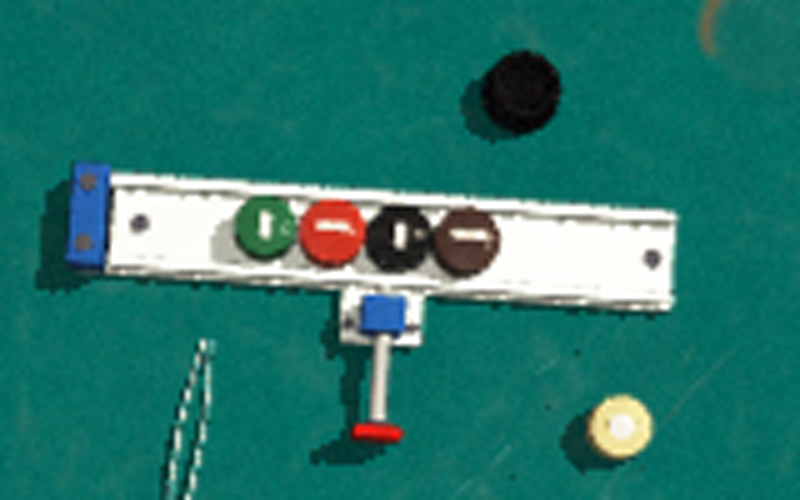

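View pics/cscene.png

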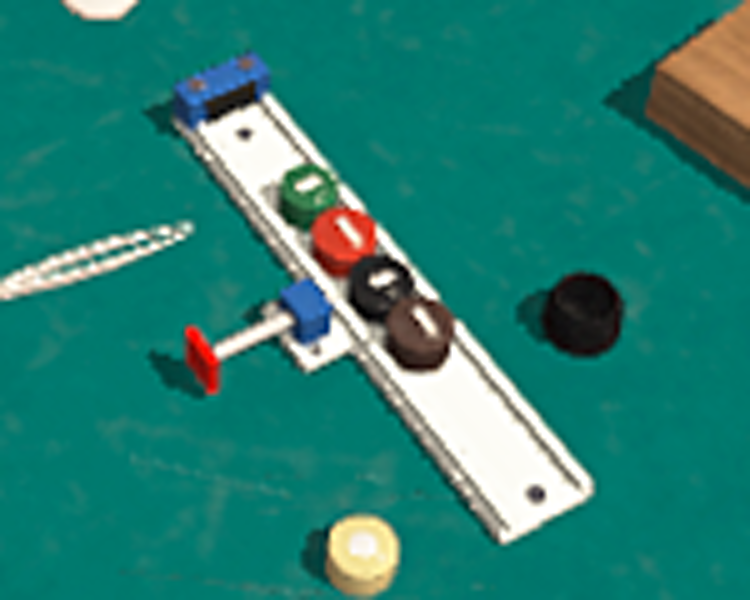

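The crops clearly show the stop, guide block, plate and channel screws. I'll fit the rail pose from both views together.

```bash
cat > fit.py <<'E'
from h import *
from scipy.optimize import least_squares
A={"top":((262,150),[((-135,-25,15),(676,212)),((-135,25,15),(672,303)),((150,0,30),(89,216)),((6,39,30),(383,314)),((6,102,33),(378,431)),(("s1",0,8),(140,223)),(("s2",0,8),(652,258))]),
"scene":((285,170),[((-135,-25,15),(590,488)),((-135,25,15),(502,528)),((150,0,30),(222,77)),((6,39,30),(303,295)),((6,103,20),(202,360)),(("s1",0,8),(245,133)),(("s2",0,8),(537,494))])}
PU=[("green",21,(265,226),(307,186)),("red",19,(332,231),(344,230)),("black",17,(398,236),(379,279)),("brown",21,(466,239),(420,320))]
Ps={c:read_camera(c) for c in A}
def W(q,p):
    c,s=np.cos(q[2]),np.sin(q[2]); return np.array([q[0]+c*p[0]-s*p[1],q[1]+s*p[0]+c*p[1],p[2]])
def res(q):
    r=[]
    for i,c in enumerate(A):
        off,L=A[c]
        for p,uv in L:
            x={"s1":q[3],"s2":q[4]}.get(p[0],None) if isinstance(p[0],str) else p[0]/1000
            r+=list(pix(Ps[c],W(q,np.array([x,p[1]/1000,p[2]/1000])))+q[5+2*i:7+2*i]-(np.array(uv)-2)/5-off)
    return np.array(r+list(np.array(q[5:])/1.0))
b=least_squares(res,[.6,.015,1.62,.12,-.12,0,0,0,0],loss="soft_l1"); q=b.x
print(np.round(q,4),np.degrees(q[2])); print(np.round(res(q)[:-4].reshape(2,-1,2),1).tolist())
for n,h,*uvs in PU:
    for i,c in enumerate(A):
        w=ray(Ps[c],(np.array(uvs[i])-2)/5+A[c][0]-q[5+2*i:7+2*i],(8+h)/1000)
        d=w[:2]-q[:2]; cc,s=np.cos(q[2]),np.sin(q[2]); print(n,c,np.round([cc*d[0]+s*d[1],-s*d[0]+cc*d[1]],4))
for p in [(-.05,0,0),(.0,0,0),(.006,.105,.02),(.006,.13,.02)]: print(p,np.round(W(q,p),4))
E
python3 fit.py
```

```text
[ 0.5956  0.0107  1.4823  0.126  -0.1255 -0.3144  0.2631  0.3808  0.209 ] 84.9291789489808
[[[0.2, -1.0], [0.2, 1.0], [-0.0, -1.0], [0.1, -0.4], [-0.4, 2.3], [0.0, -0.1], [0.2, 0.0]], [[1.0, -2.0], [0.2, -0.0], [-0.1, -0.3], [0.3, 0.2], [-3.0, 0.9], [-0.1, 0.0], [-0.5, 0.1]]]
green top [0.0652 0.0012]
green scene [0.0638 0.0014]
red top [0.0329 0.001 ]
red scene [ 0.0322 -0.0002]
black top [0.0009 0.0009]
black scene [-0.0002  0.0008]
brown top [-0.0316  0.0007]
brown scene [-0.0324 -0.0004]
(-0.05, 0, 0) [ 0.5912 -0.0391  0.    ]
(0.0, 0, 0) [0.5956 0.0107 0.    ]
(0.006, 0.105, 0.02) [0.4916 0.026  0.02  ]
(0.006, 0.13, 0.02) [0.4667 0.0282 0.02  ]
```

```bash
cat > go.py <<'E'
from h import *
import sys
from scipy.spatial.transform import Rotation as R
q=[.5956,.0107,1.4823]
def goto(rx,ry,tipz):
    s=get_state(); w,x,y,z=s["orientation"]; r=R.from_quat([x,y,z,w])
    c,sn=np.cos(q[2]),np.sin(q[2]); T=np.array([q[0]+c*rx-sn*ry,q[1]+sn*rx+c*ry,tipz+.011])
    ty=np.array([c,sn,0]); tz=np.array([0,0,-1.]); D=R.from_matrix(np.c_[np.cross(ty,tz),ty,tz])
    p=np.array(s["tcp_pos"]); d=p[:2]-q[:2]
    print("t",round(s["clock"],2),"rail",np.round([c*d[0]+sn*d[1],-sn*d[0]+c*d[1],p[2]-.011],4),"F",np.round(s["wrist_force"],1))
    print("slide",np.round(1000*r.inv().apply(T-p),1),"ang",np.round((r.inv()*D).as_rotvec(degrees=True),2))
goto(*map(float,sys.argv[1:]))
E
python3 go.py -.085 0 .12
```

```text
t 1.5 rail [0.5019 0.4863 0.2046] F [0.4 0.3 0.6]
slide [-586.2 -487.3   84.6] ang [ 1.000e-02  0.000e+00 -1.062e+01]
```

Emit:
jog_arm --moves '[{"fingers": 1, "slide": [-293, -243, 0], "angular": [0, 0, -5]}, {"fingers": 1, "slide": [-293, -243, 0], "angular": [0, 0, -5]}, {"fingers": 1, "slide": [-293, -243, 0], "angular": [0, 0, -5]}, {"fingers": 1, "slide": [-293, -243, 0], "angular": [0, 0, -5]}, {"fingers": 1, "slide": [-293, -243, 0], "angular": [0, 0, -5]}, {"fingers": 1, "slide": [-293, -243, 0], "angular": [0, 0, -5]}, {"fingers": 1, "slide": [-293, -243, 0], "angular": [0, 0, -5]}, {"fingers": 1, "slide": [-293, -243, 0], "angular": [0, 0, -5]}, {"fingers": 1, "slide": [-293, -243, 0], "angular": [0, 0, -5]}, {"fingers": 1, "slide": [-293, -243, 0], "angular": [0, 0, -5]}]'

```text
clock: 2.33
tcp_pos: [0.3752, 0.2361, 0.2159]
orientation: [0.001, 0.097, 0.995, -0.001]
wrist_force: [0.5, 0.2, 0.5]
finger_gap: 0.0001
grip_force: 0.0
```

```bash
python3 go.py -.085 0 .12
```

```text
t 2.33 rail [0.205  0.2394 0.2049] F [0.5 0.2 0.5]
slide [-268.3 -263.3   85.8] ang [-0.06  0.14 -6.01]
```

Emit:
jog_arm --moves '[{"fingers": 1, "slide": [-268, -263, 86], "angular": [0, 0, -6]}, {"fingers": 1, "slide": [-268, -263, 86], "angular": [0, 0, -6]}, {"fingers": 1, "slide": [-268, -263, 86], "angular": [0, 0, -6]}, {"fingers": 1, "slide": [-268, -263, 86], "angular": [0, 0, -6]}, {"fingers": 1, "slide": [-268, -263, 86], "angular": [0, 0, -6]}, {"fingers": 1, "slide": [-268, -263, 86], "angular": [0, 0, -6]}, {"fingers": 1, "slide": [-268, -263, 86], "angular": [0, 0, -6]}, {"fingers": 1, "slide": [-268, -263, 86], "angular": [0, 0, -6]}, {"fingers": 1, "slide": [-268, -263, 86], "angular": [0, 0, -6]}, {"fingers": 1, "slide": [-268, -263, 86], "angular": [0, 0, -6]}]'

```text
clock: 3.17
tcp_pos: [0.5891, -0.0721, 0.1278]
orientation: [0.0, 0.043, 0.999, -0.001]
wrist_force: [0.4, 0.3, -0.6]
finger_gap: -0.0002
grip_force: 0.0
```

```bash
python3 go.py -.09 0 .020
```

```text
t 3.17 rail [-0.083  -0.0008  0.1168] F [ 0.4  0.3 -0.6]
slide [ 0.9 -6.8 96.8] ang [-0.07  0.05  0.15]
```

Emit:
jog_arm --moves '[{"fingers": 1, "slide": [0, -5, 40]}, {"fingers": 1, "slide": [0, -5, 75]}, {"fingers": 1, "slide": [0, -5, 97]}, {"fingers": 1, "slide": [0, -5, 97]}, {"fingers": 1, "slide": [0, -5, 97]}]'

```text
schema error: expected keys fingers, slide, angular
```

```bash
python3 go.py -.085 0 .014; python3 - <<'E'
from h import *
a=[]
for c,(x0,y0,x1,y1) in(("top",(300,160,400,260)),("scene",(325,190,425,290))):
    P=read_camera(c); a.append(cv2.resize(P["color"][y0:y1,x0:x1,::-1],None,fx=4,fy=4,interpolation=cv2.INTER_CUBIC))
cv2.imwrite("pics/d.png",np.hstack(a))
E
```

```text
t 3.17 rail [-0.083  -0.0008  0.1168] F [ 0.4  0.3 -0.6]
slide [  0.9  -1.8 102.8] ang [-0.07  0.05  0.15]
```

View pics/d.png

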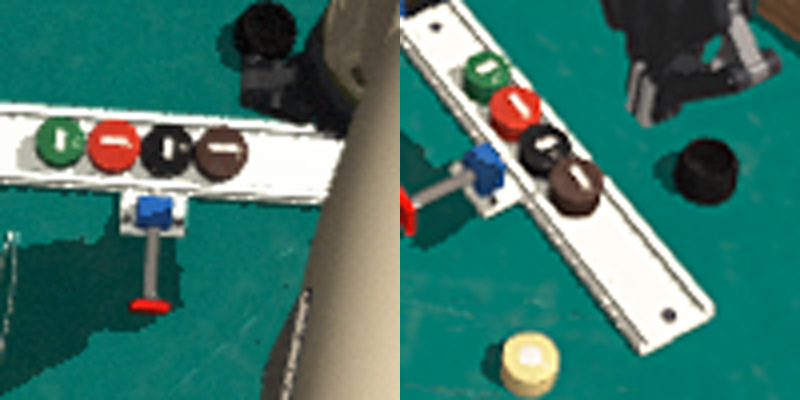

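The move was refused because the angular key was missing, so the gripper is still hovering behind the row at (265,85). The row hasn't moved. I'll resend it with all the keys.

Emit:
jog_arm --moves '[{"fingers": 1, "slide": [1, -3, 40], "angular": [0, 0, 0]}, {"fingers": 1, "slide": [1, -3, 75], "angular": [0, 0, 0]}, {"fingers": 1, "slide": [1, -3, 95], "angular": [0, 0, 0]}, {"fingers": 1, "slide": [1, -3, 95], "angular": [0, 0, 0]}, {"fingers": 1, "slide": [1, -3, 95], "angular": [0, 0, 0]}]'

```text
clock: 3.68
tcp_pos: [0.5837, -0.0688, 0.0343]
orientation: [-0.001, 0.04, 0.999, 0.001]
wrist_force: [-0.1, 0.5, -0.1]
finger_gap: -0.0
grip_force: 0.0
```

```bash
python3 go.py -.085 0 .014; python3 - <<'E'
from h import *
a=[]
for c,(x0,y0,x1,y1) in(("top",(300,160,400,260)),("scene",(325,190,425,290))):
    P=read_camera(c); a.append(cv2.resize(P["color"][y0:y1,x0:x1,::-1],None,fx=4,fy=4,interpolation=cv2.INTER_CUBIC))
cv2.imwrite("pics/e.png",np.hstack(a))
E
```

```text
t 3.68 rail [-0.0803  0.0048  0.0233] F [-0.1  0.5 -0.1]
slide [-4.8 -4.8  9.3] ang [ 0.05 -0.16  0.47]
```

View pics/e.png

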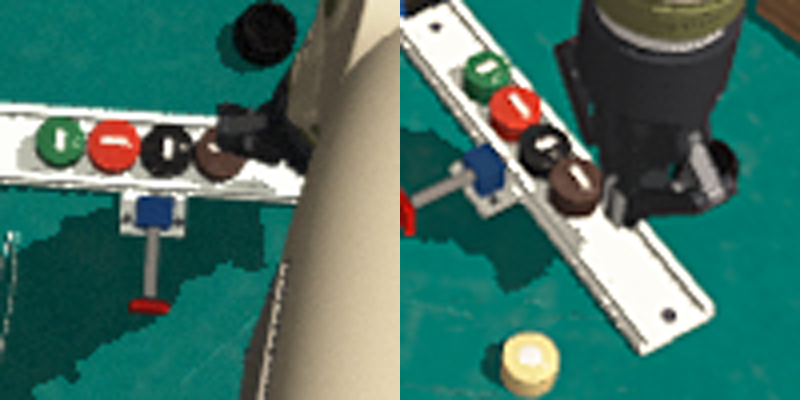

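The fingers are down just behind the brown puck, tip at (615,215) in the scene half, with no contact. I'll centre and lower them.

Emit:
jog_arm --moves '[{"fingers": 1, "slide": [-4, -5, 0], "angular": [0, 0, 0]}, {"fingers": 1, "slide": [-4, -5, 4], "angular": [0, 0, 0]}, {"fingers": 1, "slide": [-4, -5, 9], "angular": [0, 0, 0]}, {"fingers": 1, "slide": [-4, -5, 9], "angular": [0, 0, 0]}, {"fingers": 1, "slide": [-4, -5, 9], "angular": [0, 0, 0]}]'

```text
clock: 4.2
tcp_pos: [0.5884, -0.0759, 0.0253]
orientation: [-0.0, 0.041, 0.999, 0.0]
wrist_force: [-0.1, -0.3, 0.2]
finger_gap: 0.0002
grip_force: 0.0
```

```bash
python3 go.py -.065 0 .014
```

```text
t 4.2 rail [-0.0869 -0.0005  0.0143] F [-0.1 -0.3  0.2]
slide [ 0.4 21.9  0.3] ang [ 0.02 -0.04  0.37]
```

Emit:
jog_arm --moves '[{"fingers": 1, "slide": [0, 8, 0], "angular": [0, 0, 0]}, {"fingers": 1, "slide": [0, 15, 0], "angular": [0, 0, 0]}, {"fingers": 1, "slide": [0, 19, 0], "angular": [0, 0, 0]}, {"fingers": 1, "slide": [0, 23, 0], "angular": [0, 0, 0]}, {"fingers": 1, "slide": [0, 27, 0], "angular": [0, 0, 0]}, {"fingers": 1, "slide": [0, 31, 0], "angular": [0, 0, 0]}, {"fingers": 1, "slide": [0, 35, 0], "angular": [0, 0, 0]}, {"fingers": 1, "slide": [0, 39, 0], "angular": [0, 0, 0]}, {"fingers": 1, "slide": [0, 43, 0], "angular": [0, 0, 0]}, {"fingers": 1, "slide": [0, 46, 0], "angular": [0, 0, 0]}]'

```text
clock: 5.03
tcp_pos: [0.5926, -0.0296, 0.0256]
orientation: [-0.0, 0.041, 0.999, 0.0]
wrist_force: [0.2, 0.3, -0.1]
finger_gap: 0.0002
grip_force: 0.0
```

```bash
python3 go.py -.0015 0 .014;  python3 - <<'E'
from h import *
a=[]
for c,(x0,y0,x1,y1) in(("top",(270,160,370,260)),("scene",(305,170,405,270))):
    P=read_camera(c); a.append(cv2.resize(P["color"][y0:y1,x0:x1,::-1],None,fx=4,fy=4,interpolation=cv2.INTER_CUBIC))
cv2.imwrite("pics/f.png",np.hstack(a))
E
```

```text
t 5.03 rail [-0.0404 -0.0005  0.0146] F [ 0.2  0.3 -0.1]
slide [ 0.3 38.9  0.6] ang [ 0.01 -0.    0.39]
```

View pics/f.png

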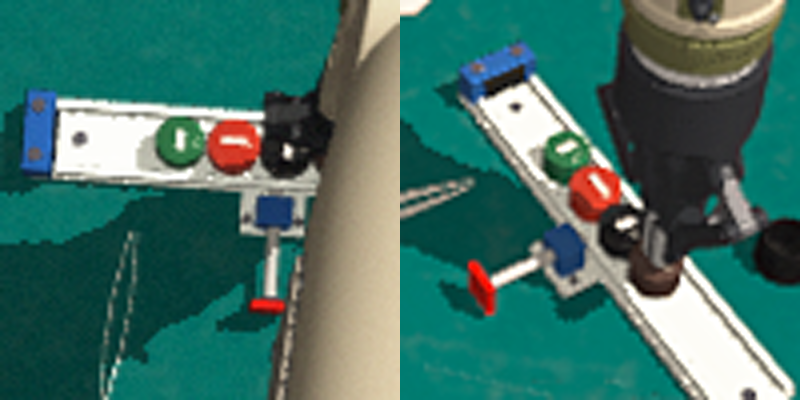

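```bash
python3 - <<'E'
from h import *
s=get_state(); t=np.array(s["tcp_pos"]); print(t,s["finger_gap"],s["orientation"])
P=read_camera("scene");Q=read_camera("top")
for z in(.0145,.03,.06,.1): print(z,[(pix(p,[t[0],t[1],z])-np.array(o))*4 for p,o in((Q,(270,160)),(P,(305,170)))])
for v in((655,262),(655,240),(655,215)):
  u=np.array([(v[0]-400)/4+305,v[1]/4+170]); print(v,[np.round(ray(P,u,z),3) for z in(.015,.03,.05,.08)])
im=[cv2.resize(p["color"][b:b+60,a:a+60,::-1],None,fx=6,fy=6,interpolation=cv2.INTER_CUBIC) for p,a,b in((Q,310,170),(P,340,200))]
cv2.imwrite("pics/g.png",np.hstack(im))
E
```

```text
[ 0.5925144  -0.02950419  0.0255575 ] 0.00017320551855009165 [-5.46358887e-05  4.05640623e-02  9.99176935e-01  8.24740114e-05]
0.0145 [array([352.53618699, 151.68626286]), array([258.6906724 , 277.70416773])]
0.03 [array([355.28160522, 147.29152027]), array([260.99039788, 262.08638473])]
0.06 [array([360.80540173, 138.4492741 ]), array([265.62458286, 230.61493471])]
0.1 [array([368.63457375, 125.91668602]), array([272.20921634, 185.89769442])]
(655, 262) [array([ 0.598, -0.02 ,  0.015]), array([ 0.59 , -0.027,  0.03 ]), array([ 0.579, -0.038,  0.05 ]), array([ 0.563, -0.053,  0.08 ])]
(655, 240) [array([ 0.608, -0.007,  0.015]), array([ 0.6  , -0.015,  0.03 ]), array([ 0.589, -0.026,  0.05 ]), array([ 0.572, -0.042,  0.08 ])]
(655, 215) [array([0.62 , 0.007, 0.015]), array([ 0.612, -0.001,  0.03 ]), array([ 0.6  , -0.012,  0.05 ]), array([ 0.583, -0.029,  0.08 ])]
```

View pics/g.png

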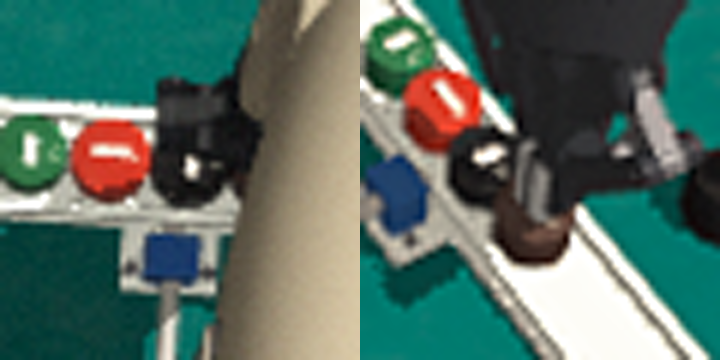

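Neither the green puck nor the row has moved. The finger ends at (545,215) in the right half, over the brown top, so the real tip is about 15 mm higher than the reading suggests. I'll lift, back off and find the channel floor by touch.

Emit:
jog_arm --moves '[{"fingers": 1, "slide": [0, 0, -8], "angular": [0, 0, 0]}, {"fingers": 1, "slide": [0, -12, -12], "angular": [0, 0, 0]}, {"fingers": 1, "slide": [0, -30, -12], "angular": [0, 0, 0]}, {"fingers": 1, "slide": [0, -50, -12], "angular": [0, 0, 0]}, {"fingers": 1, "slide": [0, -50, -5], "angular": [0, 0, 0]}, {"fingers": 1, "slide": [0, -50, 0], "angular": [0, 0, 0]}, {"fingers": 1, "slide": [0, -50, 0], "angular": [0, 0, 0]}, {"fingers": 1, "slide": [0, -50, 0], "angular": [0, 0, 0]}]'

```text
clock: 5.9
tcp_pos: [0.5878, -0.0795, 0.0251]
orientation: [-0.001, 0.041, 0.999, 0.0]
wrist_force: [0.4, 0.2, -1.4]
finger_gap: 0.0001
grip_force: 0.0
```

```bash
python3 go.py -.09 0 .014; python3 - <<'E'
import workcell; print([n for n in dir(workcell) if n[0]!="_"], getattr(workcell,"tips_ahead",None)); print(workcell.get_state().keys())
from h import *
t=np.array([.5837,-.0688,.0233]); P=read_camera("scene")
for z in (.0233,.03,.04): print(pix(P,[t[0],t[1],z]))
s=get_state(); t=s["tcp_pos"]; Q=read_camera("top"); print(t,pix(P,[t[0],t[1],t[2]-.011]))
a=[cv2.resize(p["color"][b:b+75,u:u+75,::-1],None,fx=5,fy=5,interpolation=cv2.INTER_CUBIC) for p,u,b in((Q,325,165),(P,345,205))]
cv2.imwrite("pics/i.png",np.hstack(a))
E
```

```text
t 5.9 rail [-0.0906 -0.0002  0.0141] F [ 0.4  0.2 -1.4]
slide [0.2 0.6 0.1] ang [ 0.03 -0.08  0.39]
['MotionError', 'get_state', 'hand_in', 'look_for', 'read_camera', 'tip_of', 'tips_ahead'] 0.011
dict_keys(['clock', 'joint_pos', 'qvel', 'tau', 'tcp_pos', 'orientation', 'wrist_force', 'ft_torque', 'grip_force', 'finger_gap'])
[378.14043967 250.62438427]
[378.44792197 248.95366407]
[378.91386456 246.42194212]
[ 0.58815127 -0.07938225  0.02538103] [382.28430804 255.07721116]
```

View pics/i.png

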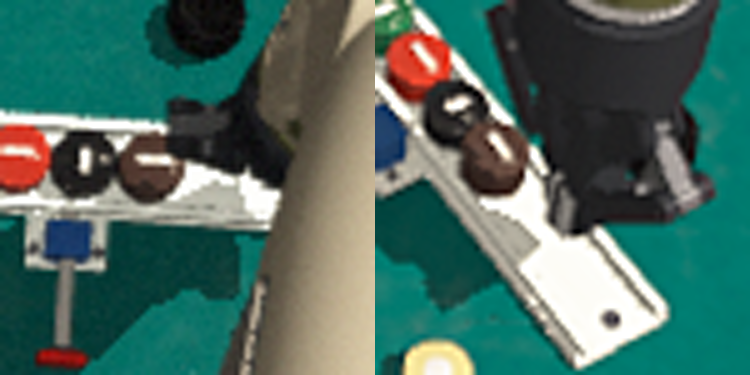

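The predicted tip is at (561,250) but it appears at (570,232), about 3.6 px high. That confirms the fingertips sit roughly 15 mm higher than the readings imply. The pucks are undisturbed, so I'll descend carefully.

Emit:
jog_arm --moves '[{"fingers": 1, "slide": [0, 0, 3], "angular": [0, 0, 0]}, {"fingers": 1, "slide": [0, 0, 6], "angular": [0, 0, 0]}, {"fingers": 1, "slide": [0, 0, 8], "angular": [0, 0, 0]}, {"fingers": 1, "slide": [0, 0, 8], "angular": [0, 0, 0]}, {"fingers": 1, "slide": [0, 0, 8], "angular": [0, 0, 0]}]'

```text
clock: 6.42
tcp_pos: [0.5882, -0.0797, 0.0173]
orientation: [-0.0, 0.041, 0.999, 0.0]
wrist_force: [1.0, 0.5, -0.3]
finger_gap: -0.0001
grip_force: 0.0
```

Emit:
jog_arm --moves '[{"fingers": 1, "slide": [0, 0, 1], "angular": [0, 0, 0]}, {"fingers": 1, "slide": [0, 0, 2], "angular": [0, 0, 0]}, {"fingers": 1, "slide": [0, 0, 2], "angular": [0, 0, 0]}]'

```text
clock: 6.67
tcp_pos: [0.5884, -0.0798, 0.0154]
orientation: [-0.0, 0.041, 0.999, 0.0]
wrist_force: [-0.3, -0.2, -0.3]
finger_gap: -0.0002
grip_force: 0.0
```

Emit:
jog_arm --moves '[{"fingers": 1, "slide": [0, 0, 1], "angular": [0, 0, 0]}, {"fingers": 1, "slide": [0, 0, 2], "angular": [0, 0, 0]}, {"fingers": 1, "slide": [0, 0, 2], "angular": [0, 0, 0]}]'

```text
clock: 6.92
tcp_pos: [0.5884, -0.0799, 0.0134]
orientation: [-0.0, 0.041, 0.999, 0.0]
wrist_force: [-0.2, 0.5, 0.2]
finger_gap: -0.0
grip_force: 0.0
```

Emit:
jog_arm --moves '[{"fingers": 1, "slide": [0, 0, 1], "angular": [0, 0, 0]}, {"fingers": 1, "slide": [0, 0, 2], "angular": [0, 0, 0]}, {"fingers": 1, "slide": [0, 0, 2], "angular": [0, 0, 0]}]'

```text
clock: 7.17
tcp_pos: [0.5883, -0.0798, 0.0113]
orientation: [-0.0, 0.041, 0.999, 0.0]
wrist_force: [0.2, 0.0, 0.7]
finger_gap: 0.0002
grip_force: 0.0
```

Emit:
jog_arm --moves '[{"fingers": 1, "slide": [0, 0, 1], "angular": [0, 0, 0]}, {"fingers": 1, "slide": [0, 0, 2], "angular": [0, 0, 0]}, {"fingers": 1, "slide": [0, 0, 2], "angular": [0, 0, 0]}]'

```text
clock: 7.42
tcp_pos: [0.5883, -0.0799, 0.0093]
orientation: [-0.0, 0.041, 0.999, 0.0]
wrist_force: [-0.0, 0.1, -0.5]
finger_gap: 0.0002
grip_force: 0.0
```

Emit:
jog_arm --moves '[{"fingers": 1, "slide": [0, 0, 1], "angular": [0, 0, 0]}, {"fingers": 1, "slide": [0, 0, 2], "angular": [0, 0, 0]}, {"fingers": 1, "slide": [0, 0, 2], "angular": [0, 0, 0]}]'

```text
clock: 7.67
tcp_pos: [0.5883, -0.0798, 0.0073]
orientation: [-0.0, 0.041, 0.999, 0.0]
wrist_force: [0.0, -0.1, 0.3]
finger_gap: 0.0003
grip_force: 0.0
```

Emit:
jog_arm --moves '[{"fingers": 1, "slide": [0, 7, 0], "angular": [0, 0, 0]}, {"fingers": 1, "slide": [0, 14, 0], "angular": [0, 0, 0]}, {"fingers": 1, "slide": [0, 18, 0], "angular": [0, 0, 0]}, {"fingers": 1, "slide": [0, 22, 0], "angular": [0, 0, 0]}, {"fingers": 1, "slide": [0, 26, 0], "angular": [0, 0, 0]}, {"fingers": 1, "slide": [0, 30, 0], "angular": [0, 0, 0]}, {"fingers": 1, "slide": [0, 34, 0], "angular": [0, 0, 0]}, {"fingers": 1, "slide": [0, 38, 0], "angular": [0, 0, 0]}, {"fingers": 1, "slide": [0, 42, 0], "angular": [0, 0, 0]}, {"fingers": 1, "slide": [0, 45, 0], "angular": [0, 0, 0]}]'

```text
clock: 8.5
tcp_pos: [0.5922, -0.0347, 0.0076]
orientation: [0.0, 0.041, 0.999, -0.0]
wrist_force: [-0.3, -1.1, -0.2]
finger_gap: 0.0002
grip_force: 0.4
```

```bash
cat > row.py <<'E'
from h import *
q=[.5956,.0107,1.4823]; c_,s_=np.cos(q[2]),np.sin(q[2])
for c,o in(("top",(-.31,.26)),("scene",(.38,.21))):
    P=read_camera(c); H=cv2.cvtColor(P["color"],cv2.COLOR_RGB2HSV).astype(int); h,s,v=H[...,0],H[...,1],H[...,2]
    B=(275,180,365,205) if c=="top" else (315,180,385,240)
    B2=(330,205,345,245) if c=="top" else (315,225,352,260)
    for n,m,z,b in(("red",((h<8)|(h>172))&(s>140)&(v>60),.027,B),("green",(h>50)&(h<78)&(s>80)&(v>25)&(v<90),.029,B),("plate",((h<8)|(h>172))&(s>140)&(v>60),.03,B2)):
        k=np.zeros(m.shape,np.uint8); k[b[1]:b[3],b[0]:b[2]]=m[b[1]:b[3],b[0]:b[2]]
        N,L,S,C=cv2.connectedComponentsWithStats(k)
        if N<2: continue
        i=1+np.argmax(S[1:,4]); d=ray(P,C[i]-o,z)[:2]-q[:2]
        print(c,n,S[i],np.round(1000*np.array([c_*d[0]+s_*d[1],-s_*d[0]+c_*d[1]]),1))
E
python3 go.py -.0015 0 .014; python3 row.py
```

```text
t 8.5 rail [-0.0455 -0.0006 -0.0034] F [-0.3 -1.1 -0.2]
slide [  0.4  44.  -17.4] ang [-0.01  0.01  0.39]
top red [318 189  14  14 129] [42.4  2.1]
top green [314 199   2   2   2] [64.7 12.6]
top plate [332 235  11   4  31] [ 5.9 96.8]
scene red [345 209  13  14 113] [36.6  5. ]
scene green [340 208   6   6  21] [58.  16.2]
scene plate [322 235   7  14  60] [-1.  98.9]
```

The row is moving, with about 1 N of push force. Continuing.

Emit:
jog_arm --moves '[{"fingers": 1, "slide": [0, 4, 0], "angular": [0, 0, 0]}, {"fingers": 1, "slide": [0, 8, 0], "angular": [0, 0, 0]}, {"fingers": 1, "slide": [0, 12, 0], "angular": [0, 0, 0]}, {"fingers": 1, "slide": [0, 16, 0], "angular": [0, 0, 0]}, {"fingers": 1, "slide": [0, 20, 0], "angular": [0, 0, 0]}, {"fingers": 1, "slide": [0, 24, 0], "angular": [0, 0, 0]}, {"fingers": 1, "slide": [0, 28, 0], "angular": [0, 0, 0]}, {"fingers": 1, "slide": [0, 32, 0], "angular": [0, 0, 0]}, {"fingers": 1, "slide": [0, 36, 0], "angular": [0, 0, 0]}, {"fingers": 1, "slide": [0, 39, 0], "angular": [0, 0, 0]}]'

```text
clock: 9.43
tcp_pos: [0.5954, 0.0044, 0.0076]
orientation: [0.0, 0.041, 0.999, 0.0]
wrist_force: [-0.0, -0.7, 0.6]
finger_gap: -0.0002
grip_force: 0.5
```

```bash
python3 go.py .0055 0 .014; python3 row.py | grep red
```

```text
t 9.43 rail [-0.0063 -0.0003 -0.0034] F [-0.  -0.7  0.6]
slide [  0.2  11.8 -17.4] ang [0.01 0.   0.4 ]
top red [302 188  13  14 124] [81.2  2.3]
scene red [337 199  12  13 110] [75.8  5.1]
```

Emit:
jog_arm --moves '[{"fingers": 1, "slide": [0, 2, 0], "angular": [0, 0, 0]}, {"fingers": 1, "slide": [0, 4, 0], "angular": [0, 0, 0]}, {"fingers": 1, "slide": [0, 6, 0], "angular": [0, 0, 0]}, {"fingers": 1, "slide": [0, 6, 0], "angular": [0, 0, 0]}]'

```text
clock: 9.87
tcp_pos: [0.5958, 0.0101, 0.0076]
orientation: [0.0, 0.041, 0.999, 0.0]
wrist_force: [0.1, 0.3, -0.2]
finger_gap: 0.0001
grip_force: 0.1
```

Emit:
jog_arm --moves '[{"fingers": 1, "slide": [0, 2, 0], "angular": [0, 0, 0]}, {"fingers": 1, "slide": [0, 4, 0], "angular": [0, 0, 0]}, {"fingers": 1, "slide": [0, 4, 0], "angular": [0, 0, 0]}]'

```text
clock: 10.12
tcp_pos: [0.5962, 0.0142, 0.0076]
orientation: [0.0, 0.041, 0.999, 0.0]
wrist_force: [-0.1, 1.0, -0.1]
finger_gap: 0.0
grip_force: 0.1
```

```bash
python3 go.py .0055 0 .014; python3 row.py | grep red
```

```text
t 10.12 rail [ 0.0035 -0.0003 -0.0034] F [-0.1  1.  -0.1]
slide [  0.3   2.  -17.4] ang [0.02 0.   0.4 ]
top red [298 188  13  14 129] [91.2  2.4]
scene red [335 196  12  14 103] [84.9  5.3]
```

Emit:
jog_arm --moves '[{"fingers": 1, "slide": [0, 1, 0], "angular": [0, 0, 0]}, {"fingers": 1, "slide": [0, 2, 0], "angular": [0, 0, 0]}, {"fingers": 1, "slide": [0, 2, 0], "angular": [0, 0, 0]}]'

```text
clock: 10.47
tcp_pos: [0.5963, 0.0159, 0.0076]
orientation: [-0.0, 0.041, 0.999, 0.0]
wrist_force: [-0.3, -1.0, -0.4]
finger_gap: -0.0002
grip_force: 0.3
```

Emit:
jog_arm --moves '[{"fingers": 1, "slide": [0, 1, 0], "angular": [0, 0, 0]}, {"fingers": 1, "slide": [0, 1, 0], "angular": [0, 0, 0]}]'

```text
clock: 10.63
tcp_pos: [0.5965, 0.0165, 0.0077]
orientation: [0.0, 0.041, 0.999, -0.0]
wrist_force: [0.3, -2.0, 0.1]
finger_gap: 0.0001
grip_force: 0.9
```

Emit:
jog_arm --moves '[{"fingers": 1, "slide": [0, 1, 0], "angular": [0, 0, 0]}, {"fingers": 1, "slide": [0, 1, 0], "angular": [0, 0, 0]}]'

```text
clock: 10.8
tcp_pos: [0.5966, 0.0169, 0.0077]
orientation: [0.0, 0.041, 0.999, -0.001]
wrist_force: [-0.7, -5.2, 1.6]
finger_gap: -0.0006
grip_force: 2.4
```

```bash
python3 go.py .0055 0 .014; python3 row.py | grep red
```

```text
t 10.8 rail [ 0.0062 -0.0005 -0.0033] F [-0.7 -5.2  1.6]
slide [  0.5  -0.8 -17.3] ang [-0.11  0.02  0.35]
top red [297 188  14  14 125] [93.4  2. ]
scene red [334 196  13  13 109] [87.1  5. ]
```

The row is home: force rose to 5 N with no further advance, and red is at x ≈ 93.5 mm. I'll back off, lift, then go to the plate.

Emit:
jog_arm --moves '[{"fingers": 1, "slide": [0, -2, 0], "angular": [0, 0, 0]}, {"fingers": 1, "slide": [0, -6, 0], "angular": [0, 0, 0]}, {"fingers": 1, "slide": [0, -14, 0], "angular": [0, 0, 0]}, {"fingers": 1, "slide": [0, -16, -30], "angular": [0, 0, 0]}, {"fingers": 1, "slide": [0, -16, -70], "angular": [0, 0, 0]}, {"fingers": 1, "slide": [40, -5, -70], "angular": [0, 0, 0]}, {"fingers": 1, "slide": [80, 0, -70], "angular": [0, 0, 0]}, {"fingers": 1, "slide": [115, 0, -70], "angular": [0, 0, 0]}, {"fingers": 1, "slide": [140, 0, -70], "angular": [0, 0, 0]}, {"fingers": 1, "slide": [140, 0, -70], "angular": [0, 0, 0]}]'

```text
clock: 11.73
tcp_pos: [0.4501, 0.0303, 0.0768]
orientation: [-0.003, 0.04, 0.999, 0.001]
wrist_force: [-0.9, 0.3, -0.9]
finger_gap: 0.0001
grip_force: 0.0
```

```bash
python3 go.py .006 .14 -.003; python3 row.py|grep -v green
```

```text
t 11.73 rail [0.0066 0.1466 0.0658] F [-0.9  0.3 -0.9]
slide [-7.1 -0.8 68.8] ang [ 0.06 -0.36  0.43]
top red [297 188  14  14 122] [93.2  1.9]
scene red [334 196  13  13 104] [87.2  5. ]
scene plate [322 235   7  14  58] [-1.4 99.2]
```

Emit:
jog_arm --moves '[{"fingers": 1, "slide": [-3, -1, 30], "angular": [0, 0, 0]}, {"fingers": 1, "slide": [-3, -1, 55], "angular": [0, 0, 0]}, {"fingers": 1, "slide": [-3, -1, 64], "angular": [0, 0, 0]}, {"fingers": 1, "slide": [-3, -1, 68], "angular": [0, 0, 0]}, {"fingers": 1, "slide": [-3, -1, 68], "angular": [0, 0, 0]}, {"fingers": 1, "slide": [-3, -1, 68], "angular": [0, 0, 0]}]'

```text
clock: 12.33
tcp_pos: [0.4609, 0.0278, 0.0101]
orientation: [0.0, 0.041, 0.999, 0.0]
wrist_force: [0.1, 0.2, -0.8]
finger_gap: 0.0003
grip_force: 0.0
```

```bash
python3 go.py .006 .105 -.003; python3 - <<'E'
from h import *
a=[]
for c,(x0,y0) in(("top",(290,180)),("scene",(290,180))):
    P=read_camera(c); a.append(cv2.resize(P["color"][y0:y0+80,x0:x0+80,::-1],None,fx=5,fy=5,interpolation=cv2.INTER_CUBIC))
cv2.imwrite("pics/j.png",np.hstack(a))
E
```

```text
t 12.33 rail [ 0.0052  0.1357 -0.0009] F [ 0.1  0.2 -0.8]
slide [-30.7   0.6   2.2] ang [0.01 0.04 0.38]
```

View pics/j.png

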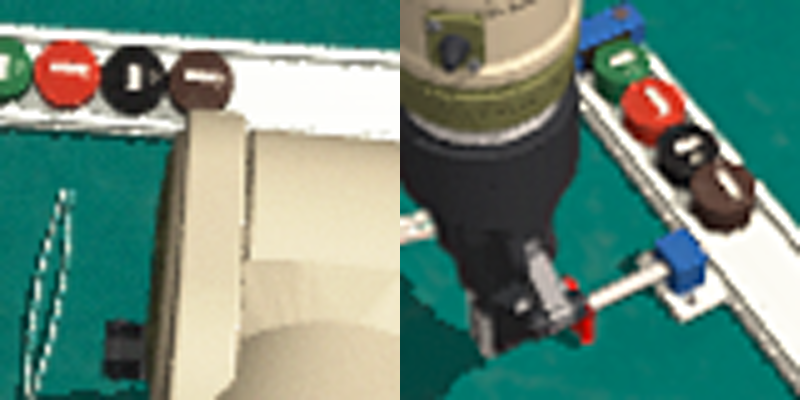

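The row is intact against the stop, with brown at (722,195). The finger at (490,350) lines up with the bolt axis and sits just outside the red plate at (585,310). Now I'll push the plate.

Emit:
jog_arm --moves '[{"fingers": 1, "slide": [-6, 0, 1], "angular": [0, 0, 0]}, {"fingers": 1, "slide": [-11, 0, 1], "angular": [0, 0, 0]}, {"fingers": 1, "slide": [-15, 0, 1], "angular": [0, 0, 0]}, {"fingers": 1, "slide": [-19, 0, 1], "angular": [0, 0, 0]}, {"fingers": 1, "slide": [-23, 0, 1], "angular": [0, 0, 0]}, {"fingers": 1, "slide": [-27, 0, 1], "angular": [0, 0, 0]}, {"fingers": 1, "slide": [-31, 0, 1], "angular": [0, 0, 0]}, {"fingers": 1, "slide": [-35, 0, 1], "angular": [0, 0, 0]}]'

```text
clock: 13.1
tcp_pos: [0.4944, 0.0251, 0.0084]
orientation: [-0.001, 0.041, 0.999, 0.0]
wrist_force: [-1.2, 0.4, 2.2]
finger_gap: 0.0006
grip_force: 0.9
```

```bash
python3 go.py .006 .066 -.003; python3 row.py|grep -v green
```

```text
t 13.1 rail [ 0.0054  0.102  -0.0026] F [-1.2  0.4  2.2]
slide [-36.1   0.3   0.4] ang [-0.   -0.07  0.38]
top red [297 188  14  14 122] [93.  2.]
scene red [340 196   7  13  50] [83.4 -1.4]
scene plate [327 241   4   6  18] [-10.5  94.1]
```

Emit:
jog_arm --moves '[{"fingers": 1, "slide": [-4, 0, 0], "angular": [0, 0, 0]}, {"fingers": 1, "slide": [-8, 0, 0], "angular": [0, 0, 0]}, {"fingers": 1, "slide": [-12, 0, 0], "angular": [0, 0, 0]}, {"fingers": 1, "slide": [-16, 0, 0], "angular": [0, 0, 0]}, {"fingers": 1, "slide": [-20, 0, 0], "angular": [0, 0, 0]}, {"fingers": 1, "slide": [-24, 0, 0], "angular": [0, 0, 0]}, {"fingers": 1, "slide": [-28, 0, 0], "angular": [0, 0, 0]}, {"fingers": 1, "slide": [-30, 0, 0], "angular": [0, 0, 0]}]'

```text
clock: 13.87
tcp_pos: [0.5253, 0.0226, 0.0085]
orientation: [0.0, 0.041, 0.999, 0.0]
wrist_force: [-1.3, -0.4, -1.5]
finger_gap: 0.0003
grip_force: 0.8
```

Emit:
jog_arm --moves '[{"fingers": 1, "slide": [-2, 0, 0], "angular": [0, 0, 0]}, {"fingers": 1, "slide": [-4, 0, 0], "angular": [0, 0, 0]}, {"fingers": 1, "slide": [-4, 0, 0], "angular": [0, 0, 0]}]'

```text
clock: 14.12
tcp_pos: [0.5292, 0.0223, 0.0086]
orientation: [0.0, 0.041, 0.999, 0.0]
wrist_force: [-0.1, 0.3, 0.2]
finger_gap: 0.0004
grip_force: 0.3
```

Emit:
jog_arm --moves '[{"fingers": 1, "slide": [-2, 0, 0], "angular": [0, 0, 0]}, {"fingers": 1, "slide": [-2, 0, 0], "angular": [0, 0, 0]}]'

```text
clock: 14.28
tcp_pos: [0.5311, 0.0222, 0.0087]
orientation: [0.0, 0.041, 0.999, 0.0]
wrist_force: [-1.0, -0.6, -1.1]
finger_gap: -0.0005
grip_force: 0.3
```

```bash
python3 go.py .006 .066 -.003; python3 row.py
```

```text
t 14.28 rail [ 0.0057  0.0653 -0.0023] F [-1.  -0.6 -1.1]
slide [0.7 0.3 0.7] ang [0.01 0.04 0.38]
top red [297 188  14  14 121] [93.1  2.1]
top green [288 197   8   3   8] [119.8  14.4]
scene red [340 234   5   6  23] [-7.6 56.1]
scene plate [340 234   5   7  25] [-10.1  57.8]
```

Still at the friction level, so I'll keep going until it hits the hard stop.

Emit:
jog_arm --moves '[{"fingers": 1, "slide": [-2, 0, 0], "angular": [0, 0, 0]}, {"fingers": 1, "slide": [-3, 0, 0], "angular": [0, 0, 0]}, {"fingers": 1, "slide": [-3, 0, 0], "angular": [0, 0, 0]}]'

```text
clock: 14.63
tcp_pos: [0.5318, 0.0222, 0.0085]
orientation: [-0.002, 0.041, 0.999, 0.0]
wrist_force: [-5.6, -1.3, 4.9]
finger_gap: 0.0003
grip_force: 2.9
```

Emit:
jog_arm --moves '[{"fingers": 1, "slide": [-2, 0, 0], "angular": [0, 0, 0]}, {"fingers": 1, "slide": [-2, 0, 0], "angular": [0, 0, 0]}]'

```text
clock: 14.8
tcp_pos: [0.5317, 0.0222, 0.0083]
orientation: [-0.003, 0.041, 0.999, 0.0]
wrist_force: [-10.2, -0.0, 7.9]
finger_gap: -0.0001
grip_force: 5.1
```

Emit:
jog_arm --moves '[{"fingers": 1, "slide": [-2, 0, 0], "angular": [0, 0, 0]}, {"fingers": 1, "slide": [-2, 0, 0], "angular": [0, 0, 0]}]'

```text
clock: 14.97
tcp_pos: [0.5317, 0.0222, 0.008]
orientation: [-0.005, 0.041, 0.999, 0.0]
wrist_force: [-14.9, 0.2, 11.1]
finger_gap: 0.0003
grip_force: 7.2
```

It's at the hard stop. I'll retract and lift clear.

Emit:
jog_arm --moves '[{"fingers": 1, "slide": [7, 0, 0], "angular": [0, 0, 0]}, {"fingers": 1, "slide": [15, 0, 0], "angular": [0, 0, 0]}, {"fingers": 1, "slide": [40, 0, 0], "angular": [0, 0, 0]}, {"fingers": 1, "slide": [55, 0, -30], "angular": [0, 0, 0]}, {"fingers": 1, "slide": [70, 0, -70], "angular": [0, 0, 0]}, {"fingers": 1, "slide": [80, 0, -110], "angular": [0, 0, 0]}, {"fingers": 1, "slide": [110, 25, -135], "angular": [0, 0, 0]}, {"fingers": 1, "slide": [120, 60, -150], "angular": [0, 0, 0]}, {"fingers": 1, "slide": [120, 100, -150], "angular": [0, 0, 0]}, {"fingers": 1, "slide": [120, 140, -150], "angular": [0, 0, 0]}]'

```text
clock: 15.8
tcp_pos: [0.4305, 0.1726, 0.1613]
orientation: [0.003, 0.042, 0.999, 0.001]
wrist_force: [0.3, -0.4, 0.4]
finger_gap: 0.0001
grip_force: 0.0
```

Emit:
jog_arm --moves '[{"fingers": 1, "slide": [0, 40, 0], "angular": [0, 0, 0]}, {"fingers": 1, "slide": [0, 80, 0], "angular": [0, 0, 0]}, {"fingers": 1, "slide": [0, 120, 0], "angular": [0, 0, 0]}, {"fingers": 1, "slide": [0, 120, 0], "angular": [0, 0, 0]}, {"fingers": 1, "slide": [0, 120, 0], "angular": [0, 0, 0]}]'

```text
clock: 16.22
tcp_pos: [0.4393, 0.2928, 0.1585]
orientation: [0.001, 0.039, 0.999, 0.0]
wrist_force: [-0.0, -0.3, 0.7]
finger_gap: -0.0001
grip_force: 0.0
```

```bash
sed -i 's/(330,205,345,245)/(330,205,345,250)/; s/(315,225,352,260)/(315,220,352,260)/' row.py; python3 row.py | grep -v green; python3 - <<'E'
from h import *
s=get_state(); print(s["clock"],s["tcp_pos"],s["wrist_force"])
P=read_camera("top")
for n in("puck_2","marker","tweezers","loupe"):
  for d in tip_of(n,P)[:6 if n=="puck_2" else 1]: print(n,round(d["p"],2),np.round(d["point"],1))
E
```

```text
top red [297 188  14  14 124] [93.2  2. ]
top plate [333 216  10   4  33] [ 7.3 53.1]
scene red [334 196  13  13 104] [87.2  5. ]
scene plate [338 228   7  13  59] [-1.3 55.9]
16.3167 [0.43901751 0.2903531  0.15850052] [-0.12872091 -0.7137646  -0.32299201]
puck_2 0.67 [331.4 197.4]
puck_2 0.55 [315.2 198.9]
puck_2 0.48 [301.7 196.8]
puck_2 0.48 [382.8 233.7]
puck_2 0.42 [290.  194.6]
marker 0.54 [210.8 279.1]
tweezers 0.43 [299.  244.5]
loupe 0.55 [366.1 171. ]
```

```bash
python3 - <<'E'
from h import *
P=read_camera("top")["color"]; S=read_camera("scene")["color"]
print([(r,P[r,336:340].mean(0).astype(int).tolist()) for r in range(208,224)])
# along bolt axis in scene, from guide (346,232) to plate
for u in range(336,354,1): print(u,S[int(round(232+(346-u)*.5)),u].tolist(),end=" ")
E
```

```text
[(208, [179, 177, 169]), (209, [54, 113, 188]), (210, [43, 104, 183]), (211, [42, 101, 182]), (212, [41, 101, 181]), (213, [41, 102, 180]), (214, [41, 102, 181]), (215, [42, 99, 176]), (216, [75, 33, 48]), (217, [238, 32, 24]), (218, [227, 31, 22]), (219, [76, 12, 9]), (220, [34, 38, 34]), (221, [8, 59, 55]), (222, [5, 72, 65]), (223, [5, 95, 86])]
336 [3, 68, 62] 337 [0, 71, 64] 338 [0, 76, 68] 339 [100, 48, 44] 340 [126, 13, 7] 341 [110, 16, 12] 342 [163, 20, 12] 343 [249, 22, 2] 344 [219, 54, 75] 345 [42, 115, 189] 346 [51, 114, 189] 347 [53, 112, 185] 348 [53, 111, 183] 349 [36, 99, 177] 350 [117, 143, 191] 351 [200, 191, 190] 352 [250, 241, 229] 353 [252, 246, 237]
```

The plate sits right up against the guide block, so the bolt is fully in. Handing in.

```bash
python3 -c "from workcell import *; print(hand_in())"
```

```text
the job is handed in; nothing more can be done
None
```

I handed the job in at about 16 s, with the row pushed home against the end stop, the bolt fully in with its plate against the guide block, and the arm clear; hand-in returned no verdict.

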